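Press a model van's roof home in the rail press

ROBOT

A 6-joint arm with a two-finger parallel gripper is mounted at the origin on the work surface. World frame = base frame: x ahead of the robot, y to its left, z up, the work surface at z = 0. Lengths are in m, angles in degrees, forces in N, time in s.
With the tool pointing down it reaches from about 0.325 to 0.85 m from the base axis. Payload 15.5 kg.
Tool frame: the origin (TCP) lies on the centre line of the jaws, within the pads' length; the fingertips stand 19 mm ahead of it and the grasp point (between the pads) is the TCP; y points along the fingers, z is the direction in which the jaws open and shut, and the axes are right-handed (so a half turn about y gives the same grasp; the last joint's range is limited). The gripper opens to 91 mm and grips with 3 to 60 N. Pads are 32 mm wide; open, the fingers measure 118 mm over their backs; the gripper's body (76 mm by 178 mm) begins 60 mm behind the grasp point.
Start: joints at [-78.18, 28.281, 77.091, -0, 74.628, -5.472], TCP at [0.186, -0.597, 0.21] pointing down, gripper open.
Joint ranges: [-166.48, 166.48], [-47.26, 123.95], [12.59, 153.08], [-70.14, 250.14], [6.76, 159.57], [-176.63, 176.63]. Speed limits (degrees/s): [108.29, 108.29, 147.25, 172.46, 172.46, 172.46].

INTERFACE

Orientations are given as [roll, pitch, yaw] about the fixed x, y, z axes, in that order (R = Rz(yaw) Ry(pitch) Rx(roll)).
In Python, from station import env, ik, optics, finder, telemetry gives the robot as it stands. Calls block until the motion is done:
- env.move_to(position, orientation): joint-space move of the TCP to a pose.
- env.servo_line(position, rot=None, velocity=0.15, f_stop=None): straight line of the TCP; rot=None keeps the orientation; velocity is the mean speed in m/s. With f_stop (N) it stops when the force on the tool has changed by that much, and returns True; else False.
- env.move_joints(angles): joint-space move.
- env.release() and env.close_gripper(grip_force=None): open the fingers fully, or close them until they stop; grip_force is the grip in N (None keeps the last).
- env.pause(seconds).
- ik(position, orientation): joint angles nearest the present ones, or None.
- optics.snapshot(name): name is "scene" or "top" or "wrist"; returns a dict with "color" (400x640x3 uint8, blue, green, red), "fx", "fy", "cx", "cy" (pixels), "rvec" (rotation vector, rad) and "tvec" (3), from world to camera coordinates, as OpenCV has them; the wrist camera has in their place "hand_eye" (4x4, takes a point from camera to tool coordinates, whose origin is the TCP and whose axes are the tool frame's). Camera axes: x right, y down, z forward; pixel columns grow to the right and rows downward; lengths in m; the calibration is good to about 2 mm. A picture is of the moment at which its call begins: read the wrist's pose just before it. There is no depth.
A pose or a line that the arm cannot do raises env.IKError and nothing moves.
- env.hand_in(): hands the job in, once; it reports no verdict.
Trained networks look in the newest picture that a camera, given by its name, has taken for a name from the list of things; names that differ only in an ending like _2 or _b are one class to them, and where a whole thing is asked for, a point or a joint stands for the part that bears it (a point fixed in the world has none). Each returns a list of dicts, best first, with "conf" (0 to 1); they miss things now and then, are a little off and sometimes report something else, mostly with a low value. They report only what shows in the picture. A call takes as long as a camera call. They do not tell look-alikes from the thing itself.
- finder.regions_of(camera, target): "mask" (400x640 bool, what is visible of it) and "extent" ([centre column, centre row, width, height] in pixels, round what is visible of it).
- finder.place_of(camera, target): "uv" ([column, row] in pixels: a listed point, or the origin of a listed thing).
Readings, each from a call of its own:
- telemetry.get_time(): time.
- telemetry.get_qpos(): joint angles.
- telemetry.get_joint_vel(): joint speeds.
- telemetry.get_joint_torque(): joint torques, N m.
- telemetry.get_eef_pos(): TCP position.
- telemetry.get_tcp_rot(): TCP orientation.
- telemetry.get_ft_force(): force on the tool from outside, world axes, zero at the start.
- telemetry.get_torque(): the same for the moment, N m.
- telemetry.get_finger_gap(): finger opening in m.
Only numpy, scipy, OpenCV 4.12 (cv2) and the standard library are available. Lean on these libraries where they do the work, as an engineer would, in place of code of your own. Each camera call takes 0.05 s, during which the arm holds its last target. There are 200 camera calls.

TASK

The closed box van standing on the bench has a roof that still sits proud of its walls. Set the van on the rails of the assembly press, at the open end, push it along under the plunger until it is up against the buffer stop, then press the plunger down to its stop so that the press drives the roof home, and let the plunger spring back up. Leave the van there on the rails, do not press the roof by hand, and leave the other wagons and the bench things where they are.

Things in the scene. Friction and masses are not known exactly. Their poses are not given: they have to be found in the camera images.
- van: Grey model box van, the only wagon with a roof; about 320 g. Origin under its centre at the bottom of the wheel flanges (on the table z = 0). Body 56 mm wide (x) and 140 mm long (y; 150 over the buffers, 5 mm stubs 17 mm either side of the middle, 28 mm up); walls from 32 to 70 mm up, roof just narrower above them. Either end may go first. Its wheels do not turn: it slides on the rails.
- van_tread (a point): Point on the van 4 mm above its origin, at the height of the wheel treads, which rest on the rail tops. Wheels at y = -42 and +42 mm: flanges 32 mm in diameter, outer faces at x = -14 and +14 mm, go between the rails (3 mm play each side); treads 24 mm in diameter reach out to 25 mm. On the rails the van's origin is 32 mm above the table.
- roof (a joint): How far the van's roof has been pushed down, m: 0 (up to about 0.001 at the start) = proud by 10 mm, 0.010 = fully home on the walls. Stiff fit: takes about 5 N and stays where it is left.
- roof_top (a point): Centre of the flat top (40 x 138 mm) of the van's roof, 89 mm above the van's origin while proud, 79 mm when home.
- press: Fixed assembly press, at a different place and yaw each time. Origin on the table right under the plunger axis; y runs along the rails to the open loading end. Wooden beam 60 mm wide, 30 mm high, y = -90 to +285 mm. Steel column 40 x 40 mm, 180 mm high, at x = +85 mm, y = 0; its arm, 36 mm wide in y, reaches from it over the rails to the plunger, 150 to 180 mm above the table.
- rails_open (a point): Point midway between the two rails at the height of their tops (36 mm above the table), 170 mm before the plunger axis (press y = +170 mm): a good place to set the van. Rails 6 mm high, 4 mm wide, inner faces 17 mm either side of this line.
- buffer_stop (a point): Middle of the face of the wooden buffer stop, at press y = -75 mm, facing +y: 56 mm wide, top 64 mm above the table. A van whose buffers touch it has its centre right under the plunger.
- plunger (a joint): How far the plunger is pressed, m: 0 = up, 0.020 = at its stop; it springs back when let go. About 4 N to start, 10 N at the stop, and 5 N more while the roof goes down. Its rubber foot (32 mm diameter) hangs 131.5 mm above the table when up.
- plunger_head (a point): Centre of the top of the plunger's black mushroom head, 48 mm in diameter, 20 mm high: this top is 232 mm above the table when up and 212 mm at the stop.
- tank_wagon: Grey tank wagon, to be left alone: a lying cylinder on an underframe, 48 mm wide, 130 mm long over buffers (its y), 87 mm high. Origin under its centre at table level.
- open_wagon: Grey open wagon without roof, to be left alone: 56 mm wide, 140 mm long over buffers (its y), 68 mm high. Origin under its centre at table level.
- bottle: White glue bottle, 38 mm in diameter, 100 mm high, standing behind the rails, to be left alone. Origin at the centre of its underside.
- jar: Glass paint jar, 44 mm in diameter, 55 mm high, standing behind the rails, to be left alone. Origin at the centre of its underside.
- tin: Steel tin cup, 52 mm in diameter, 35 mm high, to be left alone. Origin at the centre of its underside.
- screwdriver: Screwdriver lying in front of the press, 180 mm long along its x, about 30 mm high, handle to -x, origin under its middle, to be left alone.
- brush: Brush lying on the drawing, 170 mm long along its x, about 20 mm high, handle to -x, origin under its middle, to be left alone.
Not all that is in view belongs to the job. Leave any blue look-alike of the van alone.

How it is judged:
By the outcome, as a careful person would: the job done as asked, in the order asked, and still so for the second after the job is handed in, with the robot touching nothing.
It also fails if it takes over 54 s, if anything falls off the work surface, if the arm or the gripper's body presses on something with over 40 N, if the wrist force passes 120 N, or if a joint passes its speed limit or range.

## Working session

There is one attempt and no reset: what is moved stays moved. The work goes in short steps, each a Python script; the robot and the scene stay as the last script left them, time stands still between calls to the robot, and variables do not carry over. Pictures are saved under pics/ and viewed, about 8 in all and at most 12, crops included, and the job is handed in when it is done.

```bash
ls; mkdir -p pics; python3 - <<'E'
from station import env, ik, optics, finder, telemetry
import cv2,numpy as np
for c in ("scene","top"):
    s=optics.snapshot(c); cv2.imwrite(f"pics/{c}0.png",s["color"])
    print(c,s["fx"],s["cx"],s["cy"],s["rvec"],s["tvec"])
    for t in ("van","press","rails_open","buffer_stop","plunger_head","roof_top","tank_wagon","open_wagon","bottle","jar","tin","screwdriver"):
        print(t,[(round(d["conf"],2),np.round(d["uv"],1).tolist()) for d in finder.place_of(c,t)[:3]])
print(telemetry.get_time(),telemetry.get_tcp_rot())
E
```

```text
pics
scene 366.0233484991801 313.17637433883107 202.22849103648608 [ 1.52503218  2.01532253 -0.86343921] [ 0.09419261 -0.24420122  1.3779665 ]
van [(0.82, [468.7, 221.8]), (0.63, [390.9, 195.8]), (0.61, [390.2, 283.4])]
press [(0.72, [216.2, 247.4]), (0.58, [396.7, 235.3]), (0.56, [389.8, 281.7])]
rails_open [(0.62, [263.3, 267.4])]
buffer_stop [(0.66, [187.1, 229.4]), (0.45, [226.2, 205.8])]
plunger_head [(0.93, [190.1, 189.1]), (0.54, [244.1, 301.4])]
roof_top [(0.94, [391.1, 173.5]), (0.71, [476.9, 200.3]), (0.55, [391.9, 260.0])]
tank_wagon [(0.67, [396.9, 233.0]), (0.53, [343.0, 246.4]), (0.41, [233.8, 174.4])]
open_wagon [(0.64, [314.1, 214.7])]
bottle [(0.77, [245.4, 297.2])]
jar [(0.61, [221.5, 290.9])]
tin [(0.73, [345.3, 247.7])]
screwdriver [(0.61, [226.6, 207.1]), (0.25, [225.4, 291.4])]
top 454.73519998078046 314.50173611013827 199.4557196117185 [ 2.15061773 -2.19968307  0.0518812 ] [0.09477637 0.51227557 1.42960978]
van [(0.84, [198.6, 263.9]), (0.69, [260.9, 171.3]), (0.56, [271.2, 278.0])]
press [(0.94, [402.4, 166.1])]
rails_open [(0.77, [354.2, 157.9])]
buffer_stop [(0.96, [429.3, 166.9]), (0.53, [434.6, 258.0])]
plunger_head [(0.56, [422.9, 151.8])]
roof_top [(0.92, [266.9, 278.9]), (0.68, [187.6, 267.8]), (0.63, [253.9, 175.2])]
tank_wagon [(0.73, [254.5, 230.8])]
open_wagon [(0.74, [333.8, 226.9]), (0.74, [256.9, 227.6]), (0.68, [256.6, 177.4])]
bottle [(0.44, [355.3, 132.2]), (0.22, [434.9, 260.8])]
jar [(0.76, [380.4, 134.2])]
tin [(0.73, [296.0, 202.6])]
screwdriver [(0.7, [417.8, 216.1])]
1.3 [-8.99993939e+01 -2.91533706e-05 -1.62708086e+02]
```

```bash
python3 - <<'E'
import cv2
a=cv2.imread("pics/top0.png")[90:320,140:500];cv2.imwrite("pics/top0c.png",cv2.resize(a,None,fx=2.2,fy=2.2,interpolation=cv2.INTER_CUBIC))
a=cv2.imread("pics/scene0.png")[130:340,150:530];cv2.imwrite("pics/scene0c.png",cv2.resize(a,None,fx=2.1,fy=2.1,interpolation=cv2.INTER_CUBIC))
E
```

```text
(no output)
```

View pics/top0c.png

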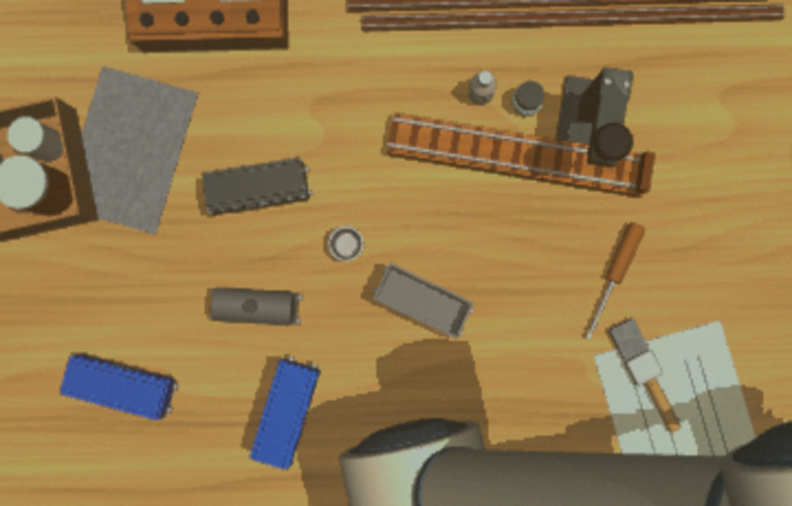

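View pics/scene0c.png

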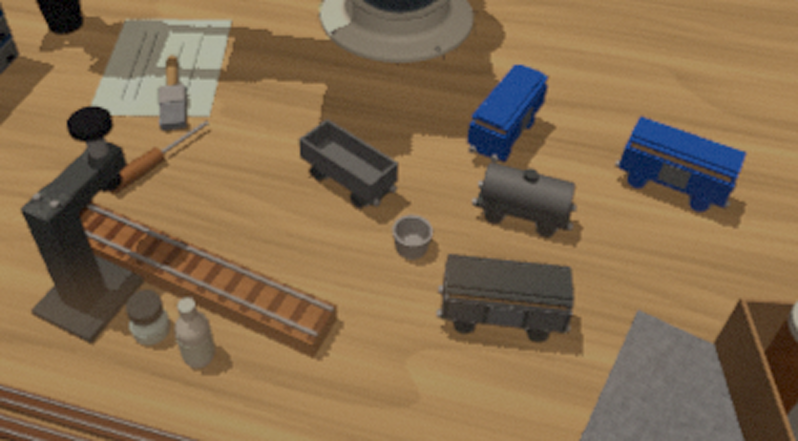

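The van candidates in the full top image are: grey at (256,175), blue at (193,266) and blue at (270,278). The two blue ones are the look-alikes. The tank wagon (254,229) and open wagon (333,227) have no roof. The grey one at top (256,175), scene (391,270), has a roof standing proud of its walls, so it fits the description. The scene crop shows this enlarged. Next I'll work out rough poses, then refine with the wrist camera.

```bash
cat > h.py <<'E'
from station import env, ik, optics, finder, telemetry
import cv2, numpy as np
from scipy.optimize import least_squares
from scipy.spatial.transform import Rotation as Ro
def K(s): return np.array([[s["fx"],0,s["cx"]],[0,s["fy"],s["cy"]],[0,0,1]])
def snap(c):
    if c=="wrist":
        p=np.array(telemetry.get_eef_pos()); r=telemetry.get_tcp_rot()
    s=optics.snapshot(c)
    if c=="wrist":
        T=np.eye(4);T[:3,:3]=Ro.from_euler("xyz",r,degrees=True).as_matrix();T[:3,3]=p
        W=np.linalg.inv(T@np.array(s["hand_eye"])); s["R"],s["t"]=W[:3,:3],W[:3,3]
    else: s["R"],s["t"]=cv2.Rodrigues(np.array(s["rvec"],float))[0],np.array(s["tvec"]).ravel()
    return s
def ray(s,uv,z):
    d=s["R"].T@np.linalg.inv(K(s))@np.array([uv[0],uv[1],1.]); c=-s["R"].T@s["t"]
    return (c+d*(z-c[2])/d[2])
def proj(s,P):
    q=K(s)@(s["R"]@np.atleast_2d(P).T+s["t"][:,None]); return (q[:2]/q[2]).T
def fr(pose,pts):
    x,y,a=pose;c,n=np.cos(a),np.sin(a);P=np.atleast_2d(np.array(pts,float))
    return np.c_[x+c*P[:,0]-n*P[:,1],y+n*P[:,0]+c*P[:,1],P[:,2]]
E
python3 - <<'E'
from h import *
t=snap("top"); 
for n,z in(("van",0),("roof_top",.089)):
    for d in finder.place_of("top",n): print(n,round(d["conf"],2),np.round(d["uv"]),np.round(ray(t,d["uv"],z),4))
for d in finder.regions_of("top","van"):
    r=cv2.minAreaRect(np.argwhere(d["mask"])[:,::-1].astype(np.float32)); b=[ray(t,q,.08)[:2] for q in cv2.boxPoints(r)]
    print(np.round(d["extent"]),np.round(np.mean(b,0),4),[ (round(np.linalg.norm(b[i+1]-b[i]),3),round(np.degrees(np.arctan2(*(b[i+1]-b[i])[::-1])),1)) for i in(0,1)])
po={"rails_open":[0,.17,.036],"buffer_stop":[0,-.075,.047],"plunger_head":[0,0,.232]}
q={}
for n in po:
    q[n]=finder.place_of("top",n)[0]["uv"]; print(n,ray(t,q[n],po[n][2]))
a=ray(t,q["rails_open"],.036);b=ray(t,q["buffer_stop"],.047)
yaw=np.arctan2(*(a-b)[:2][::-1])-np.pi/2
f=least_squares(lambda p:np.concatenate([(proj(t,fr(p,[po[n]]))[0]-q[n]) for n in po]),[*(b[:2]+(a-b)[:2]*.3),yaw])
print(f.x,np.degrees(f.x[2]),f.fun)
s=snap("wrist");print(np.round(s["hand_eye"],3),s["fx"])
E
```

```text
van 0.77 [196. 265.] [0.3143 0.4684 0.    ]
van 0.72 [274. 276.] [0.2728 0.2184 0.    ]
van 0.6 [260. 173.] [0.6065 0.2572 0.    ]
van 0.16 [420. 152.] [ 0.6621 -0.2596  0.    ]
roof_top 0.91 [191. 266.] [0.3156 0.4595 0.089 ]
roof_top 0.73 [269. 279.] [0.2736 0.2247 0.089 ]
roof_top 0.67 [253. 173.] [0.5947 0.2689 0.089 ]
[268. 278.  30.  49.] [0.2775 0.2248] [(np.float64(0.153), np.float64(-18.0)), (np.float64(0.061), np.float64(-108.0))]
[195. 266.  52.  31.] [0.3178 0.4527] [(np.float64(0.063), np.float64(-16.2)), (np.float64(0.154), np.float64(-106.9))]
[258. 175.  48.  26.] [0.5926 0.2581] [(np.float64(0.151), np.float64(-81.1)), (np.float64(0.065), np.float64(-170.7))]
[377. 151. 118.  60.] [ 0.6789 -0.119 ] [(np.float64(0.178), np.float64(-10.5)), (np.float64(0.372), np.float64(-101.1))]
rails_open [ 0.65532599 -0.0538038   0.036     ]Traceback (most recent call last):
  File "<stdin>", line 11, in <module>
IndexError: list index out of range
```

```bash
python3 - <<'E'
from h import *
t=snap("top")
po=np.array([[0,.17,.036],[0,-.075,.047],[0,0,.232],[0,0,0]]); q=np.array([[354.2,157.9],[429.3,166.9],[422.9,151.8],[402.4,166.1]])
f=least_squares(lambda p:(proj(t,fr(p,po))-q).ravel(),[.65,-.2,np.radians(80)],loss="soft_l1")
print(f.x,np.degrees(f.x[2]),np.round(f.fun,1))
s=snap("wrist");print(np.round(s["hand_eye"],3),s["fx"])
print(ik([.597,.262,.28],[-90,0,-81]),ik([.597,.262,.28],[-90,0,99]))
env.move_to([.597,.262,.28],[-90,0,-81])
w=snap("wrist");cv2.imwrite("pics/w1.png",w["color"])
for n in("van","roof_top"):
    for d in finder.place_of("wrist",n): print(n,d["conf"],d["uv"],ray(w,d["uv"],.089 if n!="van" else 0))
for d in finder.regions_of("wrist","van"):
    r=cv2.minAreaRect(np.argwhere(d["mask"])[:,::-1].astype(np.float32)); print(d["conf"],d["extent"],r)
print(telemetry.get_time())
E
```

```text
[ 0.61789662 -0.21043951 -0.14758877] -8.456213682107792 [-1.  -0.3  2.2 -0.4 -3.1  1.7  2.4 -0.4]
[[ 0.     0.961  0.277 -0.078]
 [-0.001 -0.277  0.961 -0.174]
 [ 1.    -0.001  0.001  0.001]
 [ 0.     0.     0.     1.   ]] 345.34498957429196
[ 1.84496913e+01  2.75407173e+01  6.72221060e+01 -2.54444375e-14
  8.52371766e+01  9.44969126e+00] [  18.44969126   27.54071735   67.22210604    0.           85.23717661
 -170.55030874]
van 0.98 [312.0, 161.1] [0.59102296 0.25982667 0.        ]
van 0.94 [71.7, 147.6] [0.27691586 0.22854929 0.        ]
roof_top 0.78 [317.5, 175.3] [0.59813608 0.26075314 0.089     ]
roof_top 0.65 [9.1, 166.9] [0.27030442 0.21853839 0.089     ]
0.9 [313.8, 168.1, 54.5, 136.8] ((315.0, 167.0), (132.0, 54.0), 90.0)
0.75 [79.1, 11.9, 61.6, 19.8] ((77.0, 10.5), (21.0, 62.0), 90.0)
0.69 [62.1, 155.4, 124.2, 104.6] ((49.829891204833984, 160.7577362060547), (135.5487060546875, 70.97270202636719), 23.96249008178711)
5.2333
```

View pics/w1.png

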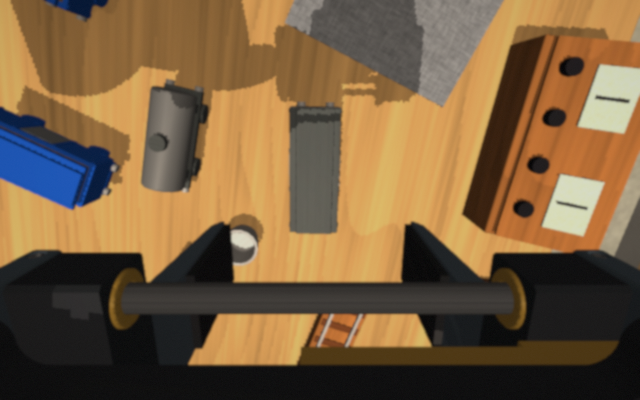

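The view shows the grey roofed van at (315,168), aligned with the tool. The blue look-alike at (60,155) is clearly a different wagon. Before grasping, I'll look down at the rails to measure the press.

```bash
python3 - <<'E'
from h import *
env.move_to([.638,-.07,.36],[-90,0,-98.5])
w=snap("wrist");cv2.imwrite("pics/w2.png",w["color"]); np.savez("w2.npz",**{k:w[k] for k in("R","t","fx","fy","cx","cy")})
for n,z in(("rails_open",.036),("bottle",0),("jar",0),("plunger_head",.232),("buffer_stop",.047)):
    for d in finder.place_of("wrist",n)[:2]: print(n,round(d["conf"],2),np.round(d["uv"],1),np.round(ray(w,d["uv"],z),4))
print(telemetry.get_time())
E
```

```text
rails_open 0.68 [321.9 137.4] [ 0.6492 -0.0438  0.036 ]
bottle 0.36 [323.7 137.6] [ 0.6519 -0.0483  0.    ]
jar 0.84 [373.5 180.9] [ 0.7203 -0.127   0.    ]
jar 0.64 [223.9 271.8] [ 0.4507 -0.2483  0.    ]
plunger_head 0.62 [320.3 326.6] [ 0.6207 -0.2119  0.232 ]
6.8333
```

View pics/w2.png

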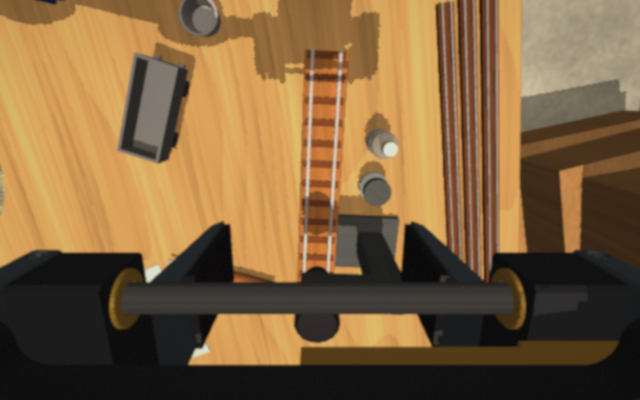

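The rails run from (312,52)/(344,52) down to (303,270)/(331,270). The bottle cap is at (390,149) and the jar at (375,188), both beside the rails. Next I'll fit the rail lines.

```bash
python3 - <<'E'
from h import *
w=dict(np.load("w2.npz")); im=cv2.imread("pics/w2.png").astype(float)
g=im[:,:,0]  # blue: steel bright vs wood
M={"L":[],"R":[]}
for r in range(58,190,1):
    f=(r-52)/218; 
    for k,c0 in(("L",312-9*f),("R",344-13*f)):
        c=np.arange(int(c0)-6,int(c0)+7); v=g[r,c]; v=np.clip(v-np.median(v)-15,0,None)
        if v.sum()>20: M[k].append(ray(w,[(v*c).sum()/v.sum(),r],.036)[:2])
L={}
for k in M:
    P=np.array(M[k]); 
    for _ in range(4):
        p=np.polyfit(P[:,1],P[:,0],1); e=P[:,0]-np.polyval(p,P[:,1]); P=P[abs(e)<max(2*e.std(),4e-4)]
    L[k]=p; print(k,len(P),p,"yaw",-np.degrees(np.arctan(p[0])),e.std()*1e3,P[:,1].min(),P[:,1].max())
for y in(-.03,.0,.03): print(y,[np.polyval(L[k],y) for k in L],np.mean([np.polyval(L[k],y) for k in L]))
print("bottle cap",ray(w,[390,149],.1),"beam end",ray(w,[326,51],.03),"jar",ray(w,[375.5,190],.055),"head",ray(w,[317,323],.232))
E
```

```text
L 132 [0.19516039 0.63891478] yaw -11.043061654043312 0.08265329463126993 -0.11571288288253612 0.06244396507834829
R 132 [0.19523488 0.67761999] yaw -11.047173273505166 0.06390603786912682 -0.12126809118750449 0.05687246802736852
-0.03 [np.float64(0.6330599728194998), np.float64(0.6717629417940726)] 0.6524114573067862
0.0 [np.float64(0.6389147844565155), np.float64(0.6776199882977253)] 0.6582673863771205
0.03 [np.float64(0.6447695960935312), np.float64(0.683477034801378)] 0.6641233154474546
bottle cap [ 0.73179248 -0.06399731  0.1       ] beam end [0.67119798 0.06902614 0.03      ] jar [ 0.71454464 -0.12686341  0.055     ] head [ 0.61797885 -0.20722437  0.232     ]
```

```bash
python3 - <<'E'
from h import *
env.move_to([.597,.261,.17],[-90,0,-81])
env.servo_line([.597,.261,.050],velocity=.12)
env.close_gripper(20)
print("gap",telemetry.get_finger_gap(),telemetry.get_time())
env.servo_line([.597,.261,.19],velocity=.15)
w=snap("wrist");cv2.imwrite("pics/w3.png",w["color"]);np.savez("w3.npz",**{k:w[k] for k in("R","t","fx","fy","cx","cy")})
print(telemetry.get_finger_gap(),telemetry.get_eef_pos(),telemetry.get_tcp_rot(),telemetry.get_ft_force(),telemetry.get_time())
for d in finder.place_of("wrist","roof_top"): print(d)
E
```

```text
gap 0.05659577718092644 10.0417
0.05602661896503199 [0.59638756 0.26078883 0.18882257] [-9.01116437e+01 -1.91007876e-02 -8.09988878e+01] [-0.73413283  0.56215571 -3.89364701] 11.175
{'uv': [321.1, 279.7], 'conf': 0.97}
```

View pics/w3.png

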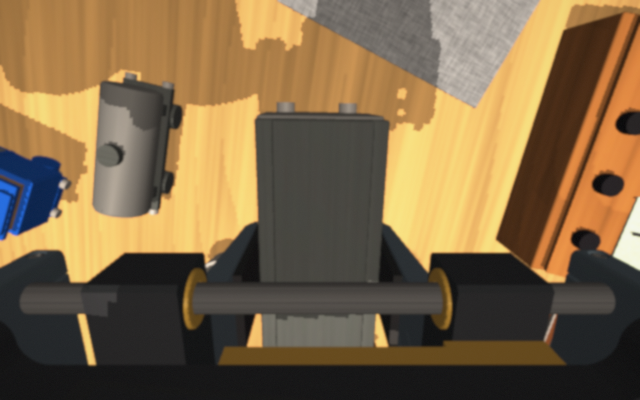

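The van is held cleanly. Its far roof edge runs from (257,118) to (387,118), with buffers at (286,107) and (347,107). I'll compute its offset in the tool frame.

```bash
python3 - <<'E'
from h import *
w=dict(np.load("w3.npz")); p=np.array([.59639,.26079,.18882]); R=Ro.from_euler("xyz",[-90.11,-.019,-81.0],degrees=True).as_matrix()
for n,uv,z in(("roof c",[321.1,279.7],.039),("flatL",[275,122],.039),("flatR",[371,122],.039),("eaveL",[257,118],.024),("eaveR",[387,118],.024),("bufL",[286,107],-.02),("bufR",[347,107],-.02)):
    print(n,np.round((R.T@(ray(w,uv,p[2]+z)-p))*1e3,1))
E
```

```text
roof c [ -1.8 -39.    2.1]
flatL [-69.2 -39.  -15.8]
flatR [-69.2 -39.1  21. ]
eaveL [-70.  -24.  -25.2]
eaveR [-70.  -24.1  30. ]
bufL [-73.7  20.  -16.6]
bufR [-73.7  19.9  16.6]
```

```bash
python3 - <<'E'
import cv2
a=cv2.imread("pics/w3.png")[95:265,235:415];cv2.imwrite("pics/w3c.png",cv2.resize(a,None,fx=3.5,fy=3.5,interpolation=cv2.INTER_CUBIC))
E
```

```text
(no output)
```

View pics/w3c.png

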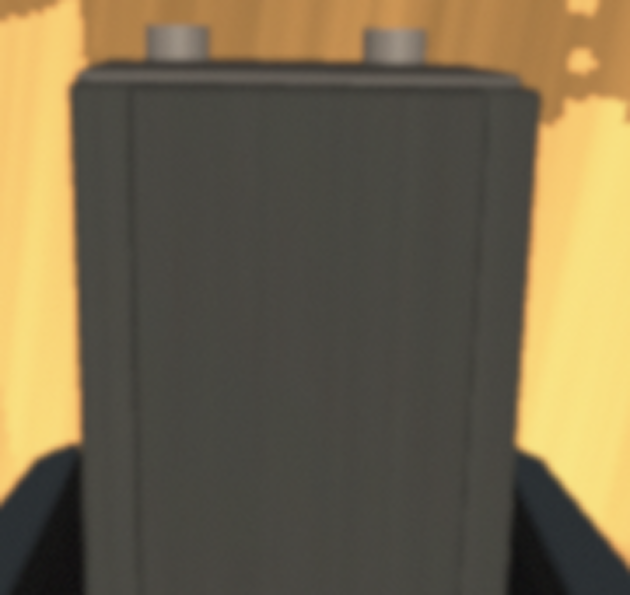

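```bash
cat >> h.py <<'E'
O=np.array([.6171,-.2107]);A=np.radians(-11.045);YAW=-101.045
def P(x,y,z): return fr([*O,A],[[x,y,z]])[0]
E
python3 - <<'E'
from h import *
env.move_to(P(0,.205,.19),[-90,0,YAW])
env.servo_line(P(0,.205,.096),velocity=.12)
print(telemetry.get_eef_pos(),telemetry.get_ft_force())
h=env.servo_line(P(0,.205,.081),velocity=.03,f_stop=2.5)
env.pause(.2)
print(h,telemetry.get_eef_pos(),telemetry.get_ft_force(),telemetry.get_torque(),telemetry.get_time())
w=snap("wrist");cv2.imwrite("pics/w4.png",w["color"])
s=snap("scene");cv2.imwrite("pics/s4.png",cv2.resize(s["color"][150:310,150:370],None,fx=3.5,fy=3.5,interpolation=cv2.INTER_CUBIC))
E
```

```text
[ 0.65692358 -0.00937994  0.09676949] [-0.32466044 -0.00824932 -3.52298567]
True [ 0.65588441 -0.00955966  0.08186586] [ 0.49701914 -1.83642001  0.64034725] [-0.39082271 -0.38651041  0.01324523] 13.9
```

View pics/s4.png

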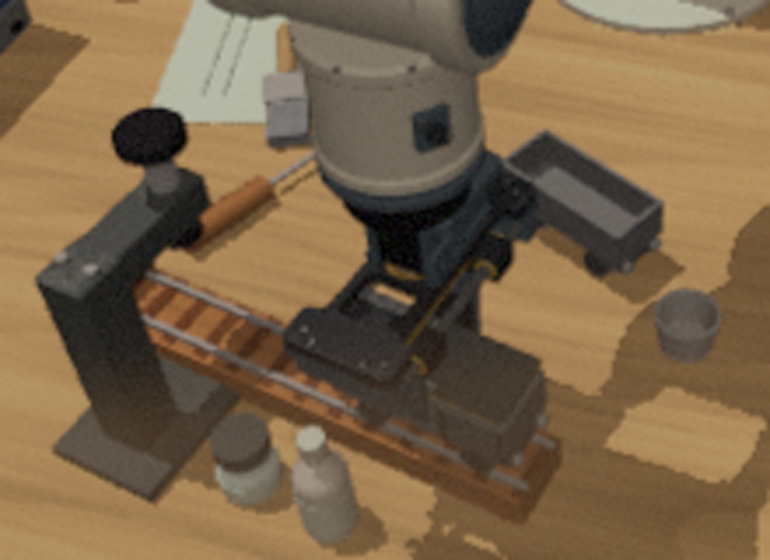

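The TCP height of 81.9 mm matches a seated van (50 + 32), and the scene shows the van standing on the rails. I'll release it, back off, and check from above.

```bash
python3 - <<'E'
from h import *
env.release()
p=telemetry.get_eef_pos()
env.servo_line([p[0],p[1],.19],velocity=.15)
env.close_gripper()
env.servo_line(P(0,.175,.26),velocity=.2)
w=snap("wrist");cv2.imwrite("pics/w5.png",w["color"])
print(telemetry.get_ft_force(),telemetry.get_time())
for n,z in(("roof_top",.121),("van_tread",.036)):
    for d in finder.place_of("wrist",n)[:1]:
        q=ray(w,d["uv"],z)[:2]-O; c,s=np.cos(A),np.sin(A); print(n,d["conf"],c*q[0]+s*q[1],-s*q[0]+c*q[1])
E
```

```text
[-1.27004875  0.23052934 -0.78193235] 17.525
roof_top 0.97 0.0014639387098505721 0.20842996311299417
```

View pics/w5.png

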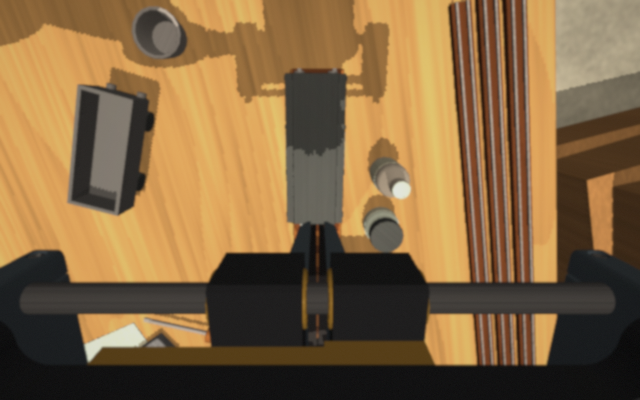

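The van stands straight on the rails at (315,147), clear of the bottle and jar. I'll push it now.

```bash
python3 - <<'E'
from h import *
env.move_to(P(0,.33,.2),[-90,0,YAW])
env.servo_line(P(0,.33,.090),velocity=.15)
h=env.servo_line(P(0,.22,.090),velocity=.12,f_stop=12)
print(h,telemetry.get_eef_pos(),telemetry.get_ft_force())
if not h:
    h=env.servo_line(P(0,.105,.090),velocity=.07,f_stop=10)
    print(h,telemetry.get_eef_pos(),telemetry.get_ft_force())
if not h:
    h=env.servo_line(P(0,.070,.090),velocity=.03,f_stop=5)
q=np.array(telemetry.get_eef_pos())[:2]-O; c,s=np.cos(A),np.sin(A)
print(h,c*q[0]+s*q[1],-s*q[0]+c*q[1],telemetry.get_ft_force(),telemetry.get_time())
w=snap("scene");cv2.imwrite("pics/s6.png",cv2.resize(w["color"][150:310,150:370],None,fx=3.5,fy=3.5,interpolation=cv2.INTER_CUBIC))
E
```

```text
False [0.65919219 0.00556271 0.08984928] [-0.30098471 -0.07191927 -0.92606157]
False [ 0.63725187 -0.1075089   0.08998925] [-0.59270234  0.07501852 -0.6873522 ]
True -0.0001177680846970279 0.08954223464739847 [0.98220383 4.55560118 3.47381842] 22.7167
```

View pics/s6.png

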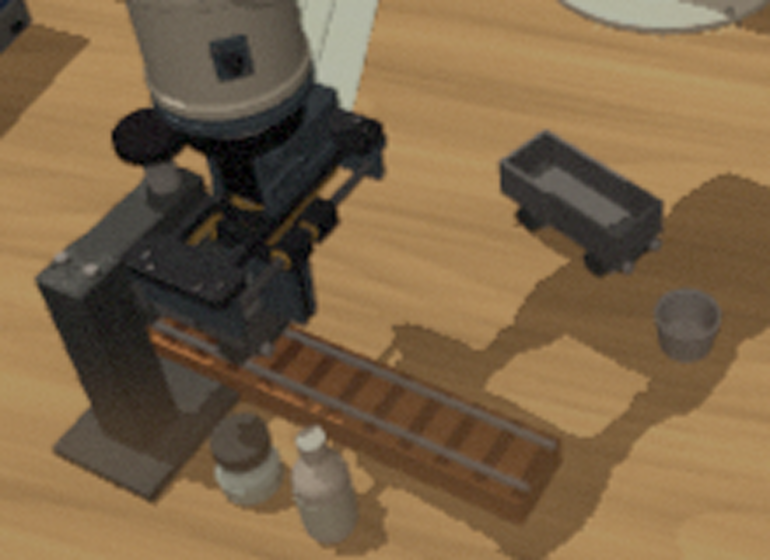

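Contact is at TCP y ≈ 89.5 mm, where I expected about 86–90. I'll push once more, firmly, to confirm it is the buffer stop and not a jam. Then I'll back off and press.

```bash
python3 - <<'E'
from h import *
c,s=np.cos(A),np.sin(A)
def loc():
    q=np.array(telemetry.get_eef_pos()); d=q[:2]-O; return np.round([c*d[0]+s*d[1],-s*d[0]+c*d[1],q[2]],4)
h=env.servo_line(P(0,.070,.090),velocity=.03,f_stop=8)
print(h,loc(),telemetry.get_ft_force())
env.servo_line(P(0,.15,.090),velocity=.15)
env.servo_line(P(0,.15,.30),velocity=.25)
w=snap("top");cv2.imwrite("pics/t7.png",cv2.resize(w["color"][110:200,340:460],None,fx=5,fy=5,interpolation=cv2.INTER_CUBIC))
for n,z in(("roof_top",.121),("plunger_head",.232),("buffer_stop",.047)):
    for e in finder.place_of("top",n)[:2]:
        q=ray(w,e["uv"],z)[:2]-O; print(n,e["conf"],np.round([c*q[0]+s*q[1],-s*q[0]+c*q[1]],4))
print(telemetry.get_time())
E
```

```text
True [-0.0002  0.0896  0.0896] [2.06197634 3.23315255 1.98411394]
roof_top 0.74 [-0.0029 -0.0017]
roof_top 0.71 [-0.427   0.5971]
plunger_head 0.44 [0.0049 0.0027]
buffer_stop 0.87 [-0.0069 -0.0676]
buffer_stop 0.34 [ 0.0115 -0.0052]
24.7333
```

View pics/t7.png

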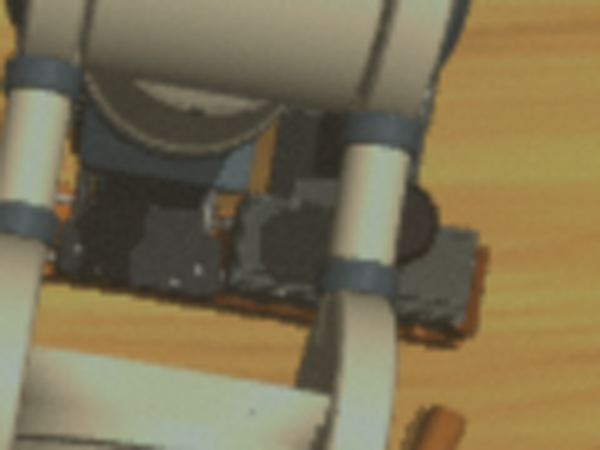

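The van's far end is against the buffer stop, seen at (475,290), and the second push did not move it. Next is the press.

```bash
python3 - <<'E'
from h import *
Y=.0033
env.servo_line(P(0,Y,.30),velocity=.2)
env.servo_line(P(0,Y,.256),velocity=.1)
print(telemetry.get_ft_force(),telemetry.get_eef_pos())
h=env.servo_line(P(0,Y,.222),velocity=.025,f_stop=28)
print(h,telemetry.get_ft_force(),telemetry.get_eef_pos())
env.pause(.3)
print(telemetry.get_ft_force(),telemetry.get_eef_pos(),telemetry.get_time())
E
```

```text
[ 0.54382319 -0.40791128 -0.05880233] [ 0.61802944 -0.20714689  0.25638696]
False [-2.20010671  1.02630134  3.99781683] [ 0.61772109 -0.20747163  0.22217271]
[-2.99946649  1.13869155  3.49910053] [ 0.61769849 -0.20744676  0.22203923] 28.0167
```

The force is only 3.5 N at a depth where the plunger should already be on its stop, so something is off. I'll look.

```bash
python3 - <<'E'
from h import *
print(telemetry.get_finger_gap())
w=snap("scene");a=w["color"][150:280,150:300]
t=snap("wrist")["color"][180:400,180:460]
a=cv2.resize(a,(450,390),interpolation=cv2.INTER_CUBIC);t=cv2.resize(t,(350,275))
o=np.zeros((390,800,3),np.uint8);o[:,:450]=a;o[:275,450:]=t
cv2.imwrite("pics/s8.png",o)
E
```

```text
0.0007598011802172904
```

View pics/s8.png

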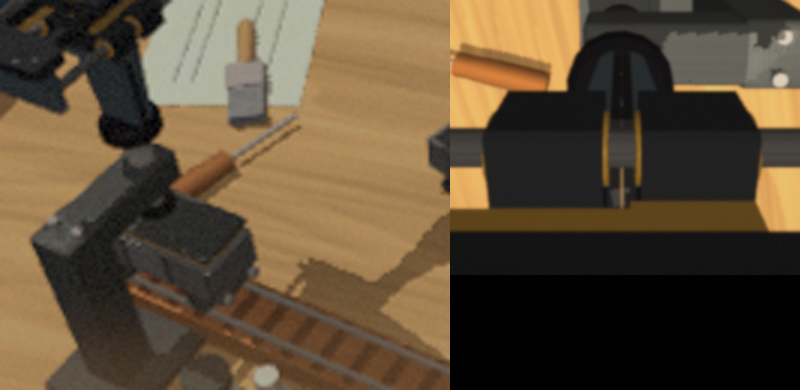

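The fingertips are centred on the head, and the plunger seems only partly down. I'll keep going down under force control.

```bash
python3 - <<'E'
from h import *
Y=.0033
for z in(.218,.214,.210,.206,.202,.199,.196):
    h=env.servo_line(P(0,Y,z),velocity=.03,f_stop=22)
    f=telemetry.get_ft_force();print(z,h,np.round(f,1),np.round(telemetry.get_eef_pos(),4))
    if h or f[2]>24: break
print(telemetry.get_time())
E
```

```text
0.218 False [-0.3  0.7  5.3] [ 0.6181 -0.2076  0.2182]
0.214 False [-0.9  0.7  5.5] [ 0.6181 -0.2076  0.2144]
0.21 False [-1.2  0.   7. ] [ 0.6181 -0.2076  0.2105]
0.206 True [-3.   1.  10.8] [ 0.6182 -0.2077  0.2085]
29.175
```

```bash
python3 - <<'E'
from h import *
Y=.0033
print(telemetry.get_ft_force(),telemetry.get_eef_pos())
for z in(.206,.204,.202,.200,.198,.196,.194,.192,.190):
    h=env.servo_line(P(0,Y,z),velocity=.015,f_stop=30)
    f=telemetry.get_ft_force();p=telemetry.get_eef_pos();print(z,h,np.round(f,1),np.round(p,4))
    if h or f[2]>32: break
env.pause(.2);print(telemetry.get_ft_force(),telemetry.get_eef_pos(),telemetry.get_time())
w=snap("scene");a=w["color"][150:280,150:300];cv2.imwrite("pics/s9.png",cv2.resize(a,(600,520),interpolation=cv2.INTER_CUBIC))
E
```

```text
[-2.99583645  0.96497631 10.75885493] [ 0.61821486 -0.20767402  0.20854742]
0.206 False [-8.   3.2 29.6] [ 0.6183 -0.2077  0.2084]
0.204 True [-4.3  1.7 11.5] [ 0.6183 -0.2077  0.2085]
[-4.80291901  2.04084799 13.86751725] [ 0.61826934 -0.20767913  0.20853335] 29.8333
```

View pics/s9.png

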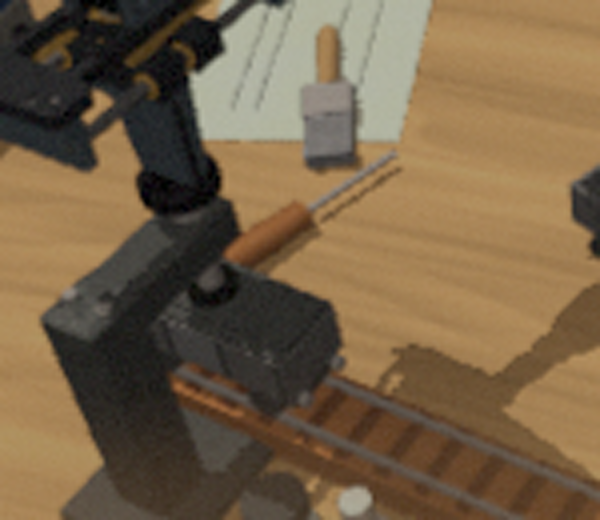

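At TCP z = 0.2085 it holds firm against 30 N without moving. That height doesn't fit the 19 mm fingertip length, so I'll check the plunger height from the scene camera numerically. My picture allowance is used up.

```bash
python3 - <<'E'
from h import *
w=snap("scene"); xy=P(0,.0033,0)[:2]
for n in("plunger_head","roof_top"):
    print(n,[(round(d["conf"],2),np.round(d["uv"],1)) for d in finder.place_of("scene",n)[:2]])
for z in(.232,.222,.212,.202,.192): print(z,proj(w,[[*xy,z]])[0])
for z in(.121,.111): print("roof",z,proj(w,[[*xy,z]])[0])
for d in finder.regions_of("scene","plunger_head")[:2]: print("now",d["conf"],d["extent"])
# foot/head dark columns along axis
print("initial head est",[190.1,189.1])
a=cv2.imread("pics/scene0.png")
g0=a.max(2);g1=w["color"].max(2)
for r in range(175,235): 
    u=int(round(np.interp(r,[proj(w,[[*xy,.232]])[0][1],proj(w,[[*xy,.1]])[0][1]],[proj(w,[[*xy,.232]])[0][0],proj(w,[[*xy,.1]])[0][0]])))
    print(r,u,g0[r,u-8:u+10:3],g1[r,u-8:u+10:3])
E
```

```text
plunger_head [(0.67, array([196.8, 192.2]))]
roof_top [(0.89, array([476.9, 198.1])), (0.83, array([391.6, 172.2]))]
0.232 [191.54032514 185.91333182]
0.222 [192.57559799 189.19169554]
0.212 [193.59389319 192.41629672]
0.202 [194.59562497 195.58844708]
0.192 [195.58119421 198.70941605]
roof 0.121 [202.14625207 219.49876406]
roof 0.111 [203.01419241 222.24724155]
now 0.76 [198.4, 209.2, 20.8, 37.7]
now 0.64 [242.6, 289.2, 16.2, 30.3]
initial head est [190.1, 189.1]
175 192 [169 173 170 169 178 178] [ 35  35  27  27  37 180]
176 192 [168 167 168 172 177 178] [ 42  37  31  22  38 172]
177 192 [170 169 169 170 177 178] [ 46  41  38  23  39 144]
178 192 [170 172 172 170 178 178] [ 41  43  40  26  38 140]
179 192 [171 172 172 165 172 179] [ 47  43  42  33  32 128]
180 192 [170 170 157 128 141 172] [ 39  44  45  39  32 122]
181 192 [170 158  53  28  19 140] [ 43  44  45  33  27 110]
182 192 [165  77  28  21  23  28] [39 39 50 38 23 75]
183 192 [143  29  27  23  19  19] [44 45 40 36 21 67]
184 192 [74 30 31 28 28 26] [46 46 44 37 15 53]
185 192 [25 28 23 29 32 27] [40 45 36 42 14 32]
186 192
[... 1818 characters left out ...]
22 203 [ 76 168 163 110 104 142] [44 13 58 28 20 41]
223 203 [137 169 167 157 111 164] [62 22 25 14 23 48]
224 204 [169 168 167 156 143 166] [67 17 18 16 37 45]
225 204 [167 169 168 169 166 163] [72 27 20 19 44 45]
226 204 [157 163 167 166 167 167] [70 32 21 34 43 38]
227 204 [130 160 158 163 166 167] [59 47 40 41 48 45]
228 204 [114 144 156 158 163 166] [73 41 42 41 47 44]
229 204 [135 135 141 158 158 159] [61 45 45 40 43 46]
230 204 [102 131 122 160 161 159] [65 45 40 44 45 43]
231 204 [102 114 128 148 157 160] [81 38 47 43 43 39]
232 204 [134  76 127 141 132 162] [66 49 46 50 41 39]
233 204 [113  97 100 137 133 148] [62 64 47 41 44 40]
234 204 [100 101 135 104 137 125] [61 57 60 43 41 43]
```

The head's lower edge has moved from row 196.5 to 202.8, which is about 20 mm, and the foot has moved similarly. The plunger is therefore at its stop. I'll let it spring back, withdraw, and compare the roof, plunger and neighbouring things numerically.

```bash
python3 - <<'E'
from h import *
Y=.0033
env.servo_line(P(0,Y,.30),velocity=.06)
env.servo_line(P(0,.12,.36),velocity=.2)
print(telemetry.get_ft_force(),telemetry.get_time())
env.move_joints([-78.18,28.281,77.091,0,74.628,-5.472])
c,s=np.cos(A),np.sin(A)
w=snap("scene");cv2.imwrite("pics/s10.png",w["color"])
a=cv2.imread("pics/scene0.png")
for r in range(190,200,1): print(r,a[r,186:200:3].max(1),w["color"][r,186:200:3].max(1))
xy=P(0,.0,0)[:2]
for n in("roof_top","van","plunger_head"):
    print(n,[(round(d["conf"],2),np.round(d["uv"],1).tolist()) for d in finder.place_of("scene",n)[:4]])
print("pred roof proud/home",proj(w,P(0,.003,.121)),proj(w,P(0,.003,.111)),"van",proj(w,P(0,.003,.032)))
t=snap("top");cv2.imwrite("pics/t10.png",t["color"])
for n,z in(("roof_top",.111),("plunger_head",.232)):
    for e in finder.place_of("top",n)[:4]:
        q=ray(t,e["uv"],z)[:2]-O; print(n,e["conf"],np.round([c*q[0]+s*q[1],-s*q[0]+c*q[1]],4))
for cam,b,i in(("scene",a,w["color"]),("top",cv2.imread("pics/top0.png"),t["color"])):
    d=(cv2.absdiff(b,i).max(2)>45).astype(np.uint8); d=cv2.morphologyEx(d,cv2.MORPH_OPEN,np.ones((3,3)))
    n,_,st,_=cv2.connectedComponentsWithStats(d); print(cam,[x.tolist() for x in st[1:]])
print(telemetry.get_time())
E
```

```text
[ 0.20565977  0.05578328 -0.27613351] 32.5833
190 [23 30 25 30 27] [21 29 28 16 25]
191 [23 23 21 27 21] [25 23 27 24 22]
192 [28 26 30 24  9] [24 27 29 24 14]
193 [25 12 23 22 16] [17 28 24 19 14]
194 [13 19 22 14 14] [17 21 23 11 10]
195 [12 20 15 17 26] [ 3 10 26  5 33]
196 [79 24 24 26 48] [79 26 17 33 54]
197 [148 109  51  62  70] [144 108  46  58  71]
198 [168 169  76  77  80] [168 169  76  79  79]
199 [167 168  77  84  80] [168 167  77  81  84]
roof_top [(0.78, [203.1, 220.8]), (0.73, [391.0, 174.6]), (0.58, [476.9, 199.4])]
van [(0.83, [469.8, 220.5]), (0.78, [392.0, 195.7]), (0.58, [213.9, 243.5]), (0.35, [208.3, 241.3])]
plunger_head [(0.75, [193.3, 187.5]), (0.68, [242.7, 300.2])]
pred roof proud/home [[202.05073139 219.45939618]] [[202.91930087 222.20787373]] van [[209.34470286 242.54024045]]
roof_top 0.92 [-0.4166  0.3625]
roof_top 0.87 [-0.4262  0.5985]
roof_top 0.82 [-0.0024  0.0046]
roof_top 0.47 [-0.018  0.034]
plunger_head 0.63 [0.0087 0.0013]
plunger_head 0.34 [-0.0374  0.1787]
scene [[121, 58, 4, 3, 12], [158, 59, 6, 3, 18], [128, 60, 3, 3, 9], [134, 61, 5, 3, 15], [142, 60, 6, 3, 18], [159, 65, 12, 23, 135], [129, 66, 3, 3, 9], [143, 66, 14, 23, 214], [136, 78, 3, 3, 9], [169, 117, 3, 3, 9], [190, 219, 46, 32, 894], [360, 251, 67, 47, 2552]]
top [[379, 152, 5, 5, 21], [399, 155, 12, 19, 150], [427, 156, 7, 4, 25], [229, 162, 52, 26, 1011], [422, 163, 5, 12, 39], [412, 166, 9, 10, 69], [570, 303, 12, 6, 46], [572, 309, 11, 6, 37]]
35.4
```

The plunger is back up, identical to its starting rows. The only changed regions in view are the van's old and new places and the arm's own area. I'll do one precise roof-height check: the roof's shift between the pre-contact picture and now, relative to the body.

```bash
python3 - <<'E'
import cv2,numpy as np
b=cv2.imread("pics/s8.png")[:,:450]; n=cv2.resize(cv2.imread("pics/s10.png")[150:280,150:300],(450,390),interpolation=cv2.INTER_CUBIC)
b,n=[cv2.cvtColor(i,cv2.COLOR_BGR2GRAY).astype(np.float32) for i in(b,n)]
for name,(x0,x1,y0,y1) in dict(roof_edge=(205,255,190,250),roof_left=(120,180,225,262),chassis=(190,260,270,312),rails_ref=(260,330,290,350),wheel=(195,240,280,312)).items():
    r=cv2.matchTemplate(n[y0-14:y1+14,x0-14:x1+14],b[y0:y1,x0:x1],cv2.TM_CCOEFF_NORMED); _,m,_,l=cv2.minMaxLoc(r)
    print(name,"shift px(full)",(l[0]-14)/3,(l[1]-14)/3,round(m,3))
for u in(222,228): print(u,[int(b[(v-150)*3+1,(u-150)*3+1]) for v in range(208,240)],"\n   ",[int(n[(v-150)*3+1,(u-150)*3+1]) for v in range(208,240)])
E
```

```text
roof_edge shift px(full) 1.0 3.0 0.936
roof_left shift px(full) 0.0 0.3333333333333333 0.634
chassis shift px(full) 0.0 0.0 0.97
rails_ref shift px(full) 0.3333333333333333 -0.3333333333333333 0.775
wheel shift px(full) 0.0 0.0 0.969
222 [66, 51, 65, 88, 82, 90, 114, 133, 135, 137, 121, 52, 47, 44, 46, 42, 43, 44, 41, 45, 38, 37, 43, 41, 39, 36, 42, 59, 62, 60, 60, 54] 
    [56, 50, 66, 85, 79, 91, 111, 130, 132, 132, 133, 132, 126, 90, 41, 42, 43, 48, 40, 43, 42, 45, 42, 57, 68, 69, 70, 55, 32, 41, 45, 54]
228 [84, 102, 140, 144, 140, 130, 133, 136, 131, 129, 136, 137, 124, 73, 47, 45, 48, 39, 35, 41, 44, 56, 64, 61, 56, 48, 44, 43, 46, 38, 42, 44] 
    [82, 103, 134, 139, 137, 129, 132, 131, 130, 126, 131, 135, 134, 134, 133, 114, 79, 69, 71, 70, 58, 37, 34, 40, 49, 40, 42, 44, 41, 42, 42, 46]
```

The roof dropped 3.0 px, where about 2.75 px corresponds to 10 mm. The chassis did not move.

```bash
python3 -c "
from station import env,telemetry
env.hand_in();print(telemetry.get_time())"
```

```text
the job is handed in; nothing more can be done
the job is handed in; nothing more can be done
```

The van is on the press rails against the buffer stop with its roof driven home, and I handed the job in at about 35 s of the 54 s allowed. I set it down about 205 mm before the plunger axis rather than 170 mm, so the opening fingers would clear the bottle. Then I pushed it with closed fingers, pressed the plunger to its stop, and let it spring back.

**Last checks:**
- **Seating:** the gripper height when the van was set down was 81.9 mm, against 82 mm expected for wheels on the rails.
- **Buffer stop:** a second push, stopped at an 8 N change in force, did not move the van.
- **Plunger:** it went down about 20 mm in the image and held firm at about 30 N. Afterwards it was back at its starting rows.
- **Roof:** it moved down 3.0 px, where 10 mm is about 2.75 px. The chassis did not move.
- **Other things:** the before-and-after difference in the scene camera showed changes only at the van's old and new places and near the arm. The top camera also showed small patches around the press and two near its lower right edge, which I did not trace.

**Checks that disagreed:**
- **Finger height:** when the plunger stopped, the gripper's height would have put the fingertips at 190 mm, not 212 mm. The forces on the way down were also lower than stated. I relied on the camera for the plunger travel.
- **Van tilt:** the van looked tilted about 2.5° in the jaws, but it seated anyway.
- **Buffer stop position:** the final push position was about 3.5 mm short of my first estimate. That fits a similar offset in where I had placed the press.

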